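Push the candle up out of the wind lantern and put it on charge

TASK

Take the rechargeable candle out of the wind lantern and stand it gently on its white charging puck. To free it, set the lantern over the closed jar, turn the glass anticlockwise under light pressure until you feel its lugs drop through the notches of the candle plate, lower it right down to the ledge so that the jar pushes the candle out at the top, and take the candle from above. Leave lantern and jar standing there, and leave the other things on the ledge alone.

Things in the scene. Friction and masses are not known exactly. Their poses are not given: they have to be found in the camera images.
- lantern: Wind lantern: clear round glass chimney, 66 mm outside diameter, 115 mm tall, open at top and bottom, with a brass foot ring 69 mm wide and 20 mm high; about 240 g. Origin: centre of its underside, z up its axis. Round, so it may be gripped across the glass at any facing. An inward lip at the very bottom (4 mm thick, opening 54 mm wide) carries the candle's steel plate.
- lantern_lugs (a point): On the lantern's axis, 12 mm above its underside: height of the undersides of three brass lugs inside (120 degrees apart, 8 mm wide, 4 mm thick, reaching in to a 51 mm circle) that hold the plate down. In the lantern the plate can rise only 3 mm until it meets them, unless its notches are under them. Above the lugs the bore is a plain 61 mm.
- candle: Cream LED candle, 43 mm diameter, 62 mm tall, 250 g with its plate. Origin: centre of the underside of its foot, z up its axis. Round the foot is a steel plate, 57 mm diameter, 5 mm thick, underside 1.5 mm above the foot's, three notches in its edge. At the start it stands in the lantern, foot 2.5 mm above the lantern's underside, top 50 mm below the rim: too deep and close to the glass to grip.
- candle_top (a point): Centre of the candle's top, 62 mm above its foot. The plate turns stiffly on the candle, so the candle's facing does not tell where the notches are: feel for them. Seen from above the lantern must turn anticlockwise relative to the plate by an unknown 20 to 75 degrees; a notch leaves a lug about 9 degrees of play either way. Once lined up, the lantern sinks freely past the plate.
- jar: Small closed glass jar of plectrums, 45 mm diameter, 77 mm tall, 320 g, upright on the ledge. Origin: centre of its underside. It passes up through the lantern's bottom opening with 4.5 mm to spare all round. The candle's foot meets the lid when the lantern's underside is 74.5 mm above the ledge; lugs and plate meet at 71.5 mm.
- jar_lid (a point): Centre of the flat top of the jar's rubber-coated red lid, 77 mm above the ledge. Its grip keeps candle and plate from turning while the lantern's smooth lugs are turned over the plate under light pressure (about 5 to 15 N). With the lantern right down on the ledge around the jar, the candle stands on this lid with its top 24 mm above the glass rim.
- charger: White round charging puck fixed to the ledge, 84 mm diameter. Origin: centre of its underside. The candle's foot stands on its flat floor, 8 mm above the origin, a dish 68 mm wide inside a rim 4 mm high.
- dispenser: Clear acrylic spring-loaded pick dispenser, 76 x 76 mm base, 126 mm tall; bystander. Origin: centre of its underside.
- case: Open aluminium case, 52 x 128 mm, 18 mm high, its lid leaning open over the +x long side to a height of 70 mm, with a harmonica inside; bystander. Origin: centre of its underside, x across it, y along it.
- harmonica: Harmonica 102 x 27 x 20 mm lying in the case; bystander. Origin: centre of its underside.
- clothespin: Blue plastic clothespin, 85 mm long, 11 mm high; bystander. Origin: on its underside near the middle, x along it.
- tuning_peg: Bamboo tuning peg, 85 mm long, 10 mm high; bystander. Origin: on its underside near the middle, x along it.
There are look-alikes about, which are no part of the job. Leave any green look-alike of the lantern alone.

How it is judged:
By the outcome, as a careful person would: the job done as asked, in the order asked, and still so for the second after the job is handed in, with the robot touching nothing.
It also fails if it takes over 58 s, if anything falls off the work surface, if the arm or the gripper's body presses on something with over 40 N, if the wrist force passes 120 N, or if a joint passes its speed limit or range.

ROBOT

A 6-joint arm with a two-finger parallel gripper is mounted at the origin on the work surface. World frame = base frame: x ahead of the robot, y to its left, z up, the work surface at z = 0. Lengths are in m, angles in rad, forces in N, time in s.
With the tool pointing down it reaches from about 0.35 to 0.8 m from the base axis. Payload 7.3 kg.
Tool frame: the origin (TCP) lies midway between the tips of the shut fingers; the grasp point (between the pads) lies 19 mm behind it; z points along the fingers, x is the direction in which the jaws open and shut, and the axes are right-handed (so a half turn about z gives the same grasp; the last joint's range is limited). The gripper opens to 85 mm and grips with 20 to 120 N. Pads are 22 mm wide; open, the fingers measure 114 mm over their backs; the gripper's body (76 mm by 85 mm) begins 54 mm behind the grasp point. The pads swing forward as they close: fully open they stand 13 mm farther back than shut.
Start: joints at [1.154, 0.342, 1.524, -0, 1.275, -0.146], TCP at [0.14, 0.506, 0.231] pointing down, gripper open.
Joint ranges: [-2.53, 2.53], [-0.77, 2.02], [0.04, 2.7], [-1, 4.14], [0.28, 2.66], [-3.11, 3.11]. Speed limits (rad/s): [2.57, 2.57, 3.14, 3.14, 3.14, 3.14].

INTERFACE

Orientations are given as [roll, pitch, yaw] about the fixed x, y, z axes, in that order (R = Rz(yaw) Ry(pitch) Rx(roll)).
In Python, from cell import robot gives the robot as it stands.
- The arm moves only by the tool carry_out, never from a script. Its argument "deltas" is a list of rows, each a list of 5 numbers: the finger opening in m, from 0 to 0.0854, then the shift along the world's x, y, z in m, then the turn about the world's z in rad. In form: [[gripper, x, y, z, roll], ...]. A call has 1 to 5 rows; each row shifts and turns the commanded pose from where the row before left it; what a row does not reach is not made up. A row lasts 1/10 s, in which the tool goes at most 50 mm and 8.59 degrees, less where a joint would pass 70% of its speed; a pose out of reach is approached as far as the arm can. A call with a gripper value outside its range is refused whole. The fingers move at their own pace and stop on an object; "force" is the grip in N (left out, the last holds). Time passes only in rows, so rows that do not move let the fingers close. It gives the time, the measured TCP pose, the force and the opening at its end, in the units of the state.
- robot.sense(): the state, without advancing time (a new reading comes with each control period).
- robot.grab_frame(name): name is "side" or "top" or "wrist"; returns the picture (384x512x3 uint8, red, green, blue); there is no depth.
- robot.camera_params(name): a dict with "vertical_fov" (degrees; the focal length in pixels is half the picture's height over the tangent of half this angle, whatever the lens; pixels are square), "cx", "cy" (the principal point, pixels), "origin" and "rotation" of the camera in the world; the wrist camera has in their place "T_tool_cam" (4x4, takes a point from camera to tool coordinates, whose origin is the TCP and whose axes are the tool frame's). Camera axes: x right, y up, looking along -z (the intrinsics and any distortion apply to the point x, -y, -z); pixel columns grow to the right and rows downward; lengths in m; the calibration is good to about 2 mm. The wrist camera is an equidistant fisheye: a pixel r from the principal point sees the ray r / f radians off the axis. A picture is of the moment at which its call begins: read the wrist's pose just before it. camera_params takes no time and is no camera call.
- robot.close_job(): hands the job in, once; it reports no verdict.
The state is a dict: "clock": time; "qpos": joint angles; "dq": joint speeds; "joint_torque": joint torques, N m; "tool_pos": TCP position; "tcp_rot": TCP orientation; "force": force on the tool from outside, world axes, zero at the start; "ft_torque": the same for the moment, N m; "grip_width": finger opening in m.
Only numpy, scipy, OpenCV 4.12 (cv2) and the standard library are available. Lean on these libraries where they do the work, as an engineer would, in place of code of your own. Each camera call takes 0.05 s, during which the arm holds its last target. There are 200 camera calls.

## Working session

There is one attempt and no reset: what is moved stays moved. The work goes in short steps, Python scripts to look and compute and a tool call to move; the robot and the scene stay as the last step left them, time stands still between calls to the robot, and variables do not carry over. Pictures are saved under pics/ and viewed, about 8 in all and at most 12, crops included, and the job is handed in when it is done.

Besides the shell and the picture viewer there is one more tool, called after "Request:" in YAML: its name, and indented under it one key for each argument. carry_out: Moves the arm, as the interface text tells. Its arguments: {"type":"object","properties":{"deltas":{"type":"array","items":{"type":"array","items":{"type":"number"}}},"force":{"type":"number"}},"required":["deltas"]}

```bash
ls; mkdir -p pics
python3 - <<'E'
from cell import robot
import cv2
for n in("side","top","wrist"):
    p=robot.camera_params(n);print(n,p)
s=robot.sense();print(s)
a=robot.grab_frame("top");b=robot.grab_frame("side")
cv2.imwrite("pics/top0.png",cv2.resize(a[:,:,::-1],(800,600),interpolation=cv2.INTER_CUBIC))
cv2.imwrite("pics/side0.png",cv2.resize(b[:,:,::-1],(800,600),interpolation=cv2.INTER_CUBIC))
E
```

```text
pics
side {'vertical_fov': 52.793997868275426, 'cx': 257.2511835494284, 'cy': 189.87429669432626, 'origin': array([ 0.36075988, -0.80329142,  0.92721394]), 'rotation': array([ 0.7796123 ,  0.00624611, -0.27459215])}
top {'vertical_fov': 49.08530294780795, 'cx': 260.29154155344975, 'cy': 189.12139584961986, 'origin': array([0.46107638, 0.01810391, 1.20040269]), 'rotation': array([ 0.1044556 , -0.01793294, -1.58005251])}
wrist {'vertical_fov': 65.70646984690485, 'cx': 254.38283687175783, 'cy': 191.54560564479758, 'T_tool_cam': array([[ 9.99999900e-01, -4.14861767e-05, -4.45739934e-04,
         1.24155269e-03],
       [-1.81483577e-04, -9.47775119e-01, -3.18939322e-01,
        -8.16658091e-02],
       [-4.09229646e-04,  3.18939371e-01, -9.47775031e-01,
        -1.44293351e-01],
       [ 0.00000000e+00,  0.00000000e+00,  0.00000000e+00,
         1.00000000e+00]])}
{'clock': 0.0, 'qpos': array([ 1.15398344e+00,  3.42717498e-01,  1.52501957e+00,  2.15396708e-05,
        1.27538986e+00, -1.46022155e-01]), 'dq': array([-0.00050418,  0.00231124, -0.00050841, -0.00066829, -0.00026825,
        0.00171039]), 'joint_torque': array([ 1.18209326e-03, -4.33682692e+01, -2.46017003e+01, -6.31779727e-06,
        7.61641015e-03, -4.90885498e-05]), 'tool_pos': array([0.14025461, 0.50550547, 0.23062778]), 'tcp_rot': array([-3.14134903e+00,  1.51495015e-03,  1.29999950e+00]), 'force': array([-0.15994227, -0.55633069,  0.69578795]), 'ft_torque': array([-0.01753416, -0.01724058,  0.01429151]), 'grip_width': 0.08533506713398797}
```

View pics/top0.png

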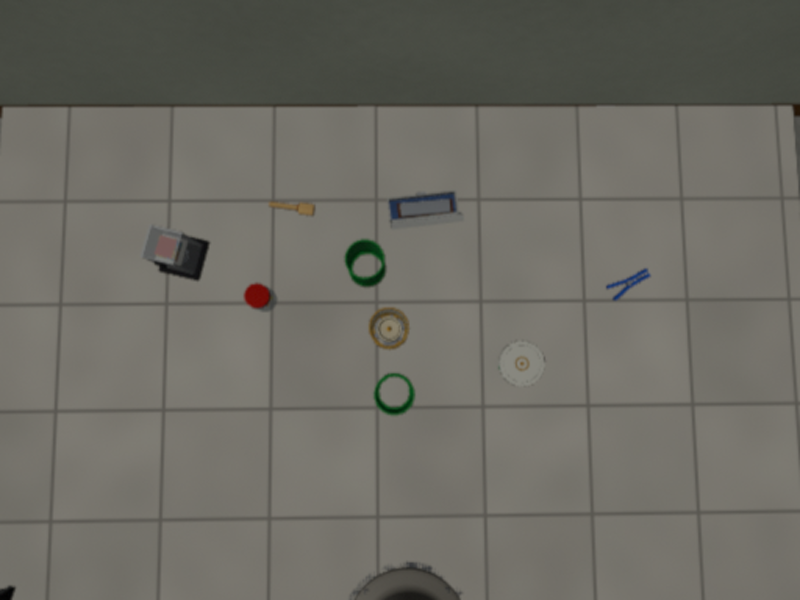

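View pics/side0.png

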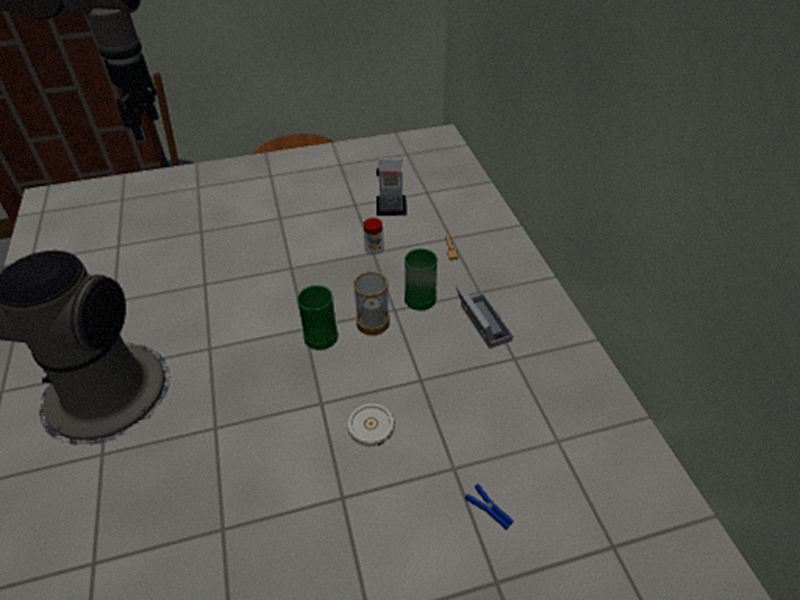

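Top view (800x600): clear lantern at (389,327) with the candle inside, red jar lid at (258,296), charger at (522,363), and green look-alikes at (366,263) and (394,394). The dispenser base is at about (183,258). The side view agrees.

```bash
cat > h.py <<'E'
import numpy as np
from scipy.spatial.transform import Rotation as R
from cell import robot
def px2w(cam,u,v,z,pose=None):
    p=robot.camera_params(cam);f=192/np.tan(np.radians(p["vertical_fov"])/2)
    d=np.array([(u-p["cx"])/f,(v-p["cy"])/f])
    if cam=="wrist":
        pos,rot=pose;T=np.array(p["T_tool_cam"]);r=np.hypot(*d);d=d*(np.tan(r)/r if r>1e-9 else 1)
        Rt=R.from_euler("xyz",rot).as_matrix();M=Rt@T[:3,:3];o=pos+Rt@T[:3,3]
    else:
        M=np.array(p["rotation"]);M=R.from_euler("xyz",M).as_matrix() if M.ndim==1 else M;o=p["origin"]
    w=M@np.array([d[0],-d[1],-1]);return o+w*(z-o[2])/w[2]
E
python3 - <<'E'
from h import *
s=1.5625
for n,u,v,z in [("lantern rim",389,327,.115),("candletop",390,328,.0645),("jar",258,296,.077),("charger",522,363,.012),("g1 rim",365,258,.115),("g1bot",367,269,0.002),("g2 rim",394,391,.115),("g2 bot",395,395,0.),("disp base",184,259,.0),("disp corner",197,280,0.0),("case",424,208,.01),("case lid edge",462,214,.07)]:
    print(n,px2w("top",u/s,v/s,z).round(4))
for n,u,v,z in [("lantern rim",371,285,.115),("candletop",372,304,.0645),("jar",373,226,.077),("charger",371,424,.012),("g1rim",421,262,.115),("g2rim",317,298,.115)]:
    print("side",n,px2w("side",u/s,v/s,z).round(4))
E
```

```text
lantern rim [0.5226 0.0273 0.115 ]
candletop [0.5237 0.026  0.0645]
jar [0.5797 0.2516 0.077 ]
charger [ 0.4614 -0.2114  0.012 ]
g1 rim [0.6382 0.0666 0.115 ]
g1bot [0.6361 0.0681 0.002 ]
g2 rim [0.4178 0.0198 0.115 ]
g2 bot [0.406  0.0183 0.    ]
disp base [0.6572 0.4039 0.    ]
disp corner [0.6181 0.3793 0.    ]
case [ 0.7481 -0.0379  0.01  ]
case lid edge [ 0.7226 -0.1017  0.07  ]
side lantern rim [0.5248 0.0179 0.115 ]
side candletop [0.5242 0.0158 0.0645]
side jar [0.5816 0.2391 0.077 ]
side charger [ 0.4626 -0.2196  0.012 ]
side g1rim [0.6367 0.0543 0.115 ]
side g2rim [0.4185 0.012  0.115 ]
```

Request:
carry_out:
  deltas:
    - [0.085,0.04,-0.0237,0,0.0245]
    - [0.085,0.04,-0.0237,0,0.0245]
    - [0.085,0.04,-0.0237,0,0.0245]
    - [0.085,0.04,-0.0237,0,0.0245]
    - [0.085,0.04,-0.0237,0,0.0245]

```text
clock: 0.6
tool_pos: [0.3416, 0.3861, 0.2311]
tcp_rot: [-3.141, 0.0, 1.424]
force: [0.8, -0.1, 0.6]
grip_width: 0.0851
```

Request:
carry_out:
  deltas:
    - [0.085,0.04,-0.0237,0,0.0245]
    - [0.085,0.04,-0.0237,0,0.0245]
    - [0.085,0.04,-0.0237,0,0.0245]
    - [0.085,0.04,-0.0237,0,0.0245]
    - [0.085,0.04,-0.0237,0,0.0245]

```text
clock: 1.1
tool_pos: [0.5417, 0.2675, 0.2309]
tcp_rot: [-3.141, 0.0, 1.546]
force: [-1.1, 1.5, 1.1]
grip_width: 0.0849
```

Request:
carry_out:
  deltas:
    - [0.085,0.04,-0.0237,0,0.0245]
    - [0.085,0,0,0,0]
    - [0.085,0,0,0,0]

```text
clock: 1.4
tool_pos: [0.5808, 0.2442, 0.2301]
tcp_rot: [-3.139, 0.0, 1.567]
force: [-0.3, 1.3, -0.9]
grip_width: 0.0851
```

```bash
cat > shot.py <<'E'
import sys,cv2
from h import *
s=robot.sense();im=robot.grab_frame("wrist")
np.savez("pics/%s.npz"%sys.argv[1],p=s["tool_pos"],r=s["tcp_rot"])
cv2.imwrite("pics/%s.png"%sys.argv[1],cv2.resize(im[:,:,::-1],(800,600),interpolation=cv2.INTER_CUBIC))
print(s["clock"],s["tool_pos"].round(4),s["tcp_rot"].round(4),s["force"].round(2),s["grip_width"])
E
python3 shot.py w1
```

```text
1.4 [0.5808 0.2442 0.2301] [-3.1395e+00  2.0000e-04  1.5673e+00] [-0.26  1.25 -0.95] 0.08514086329847696
```

View pics/w1.png

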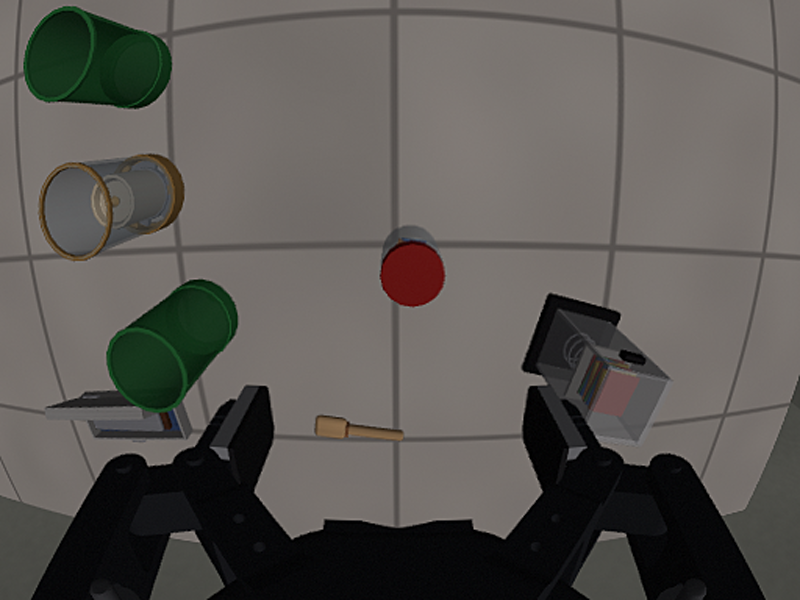

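The red lid is centred at (412,273). The lantern rim is at about (75,211), and the dispenser is to the right, leaning in the fisheye view.

Run:
```python
from h import *
import cv2
d=np.load("pics/w1.npz");pose=(d["p"],d["r"]);s=1.5625
im=cv2.imread("pics/w1.png").astype(int)
m=((im[:,:,2]>90)&(im[:,:,1]<50)&(im[:,:,0]<50)).astype("uint8");m[:, 500:]=0
n,l,st,c=cv2.connectedComponentsWithStats(m);k=1+st[1:,4].argmax();print(st[k],c[k])
pts=np.argwhere(l==k)[:,::-1].astype(np.float32)
e=cv2.fitEllipse(cv2.convexHull(pts));print(e)
print("lid",px2w("wrist",e[0][0]/s,e[0][1]/s,.077,pose))
print("lid centroid",px2w("wrist",c[k][0]/s,c[k][1]/s,.077,pose))
print("lantern rim",px2w("wrist",75/s,211/s,.115,pose))
t=cv2.imread("pics/top0.png").astype(int);m=((t[:,:,2]>90)&(t[:,:,1]<50)&(t[:,:,0]<60)).astype("uint8")
n,l,st,c=cv2.connectedComponentsWithStats(m);k=1+st[1:,4].argmax();print(st[k],c[k],px2w("top",c[k][0]/s,c[k][1]/s,.075))
t=cv2.imread("pics/side0.png").astype(int);m=((t[:,:,2]>90)&(t[:,:,1]<50)&(t[:,:,0]<60)).astype("uint8");m[:,:300]=0
n,l,st,c=cv2.connectedComponentsWithStats(m);k=1+st[1:,4].argmax();print(st[k],c[k],px2w("side",c[k][0]/s,c[k][1]/s,.072))
```

```text
[ 381  245   64   62 3012] [412.53220452 275.2563081 ]
((412.41546630859375, 275.3547668457031), (60.92868423461914, 63.515743255615234), 73.83863067626953)
lid [0.58243904 0.25533032 0.077     ]
lid centroid [0.58237126 0.25540757 0.077     ]
lantern rim [0.52376232 0.03088233 0.115     ]
[245 284  23  24 432] [256.26388889 295.34722222] [0.58105886 0.25495599 0.075     ]
[364 218  18  11 142] [372.31690141 222.8943662 ] [0.5840644  0.25652261 0.072     ]
```

Request:
carry_out:
  deltas:
    - [0.085,-0.0114,-0.043,-0.004,0]
    - [0.085,-0.0114,-0.043,-0.004,0]
    - [0.085,-0.0114,-0.043,-0.004,0]
    - [0.085,-0.0114,-0.043,-0.004,0]
    - [0.085,-0.0114,-0.043,-0.004,0]

```text
clock: 1.95
tool_pos: [0.5219, 0.0302, 0.2116]
tcp_rot: [3.141, -0.0, 1.572]
force: [0.3, -0.9, -0.0]
grip_width: 0.0853
```

Request:
carry_out:
  deltas:
    - [0.085,0,0,0,0]
    - [0.085,0,0,0,0]

```text
clock: 2.15
tool_pos: [0.5228, 0.0306, 0.2118]
tcp_rot: [3.141, -0.001, 1.569]
force: [-0.1, 0.6, -0.3]
grip_width: 0.085
```

```bash
python3 shot.py w2
```

```text
2.15 [0.5228 0.0306 0.2118] [ 3.1411e+00 -6.0000e-04  1.5688e+00] [-0.12  0.57 -0.29] 0.08498282320286676
```

View pics/w2.png

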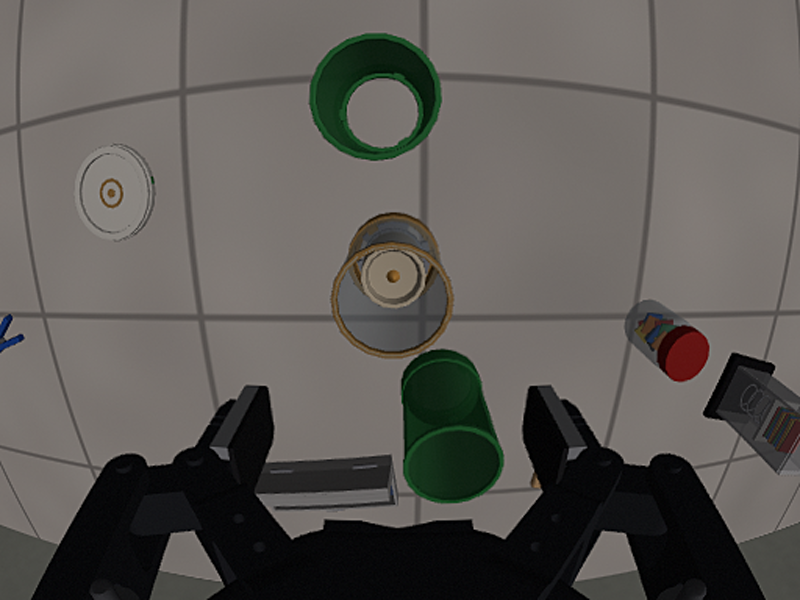

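Lantern rim spans columns 331–453 and rows 241–357, so its centre is about (392,299). The candle top is at (393,278) and the charger ring at about (111,193).

Run:
```python
from h import *
d=np.load("pics/w2.npz");pose=(d["p"],d["r"]);s=1.5625
for n,u,v,z in [("rim",392,299,.115),("candle",393,278,.0645),("charger",111.5,193,.008),("jar",684,354,.077),("g1 rim",453,463,.115),("g2rim",376,96,.115)]:
    print(n,px2w("wrist",u/s,v/s,z,pose).round(4))
```

```text
rim [0.5225 0.0288 0.115 ]
candle [0.525  0.029  0.0645]
charger [ 0.4628 -0.2111  0.008 ]
jar [0.5803 0.2521 0.077 ]
g1 rim [0.6361 0.0681 0.115 ]
g2rim [0.4141 0.0212 0.115 ]
```

Request:
carry_out:
  deltas:
    - [0.085,0.0005,-0.001,-0.035,0]
    - [0.085,0,0,-0.035,0]
    - [0.085,0,0,-0.035,0]
    - [0.085,0,0,-0.028,0]
    - [0.085,0,0,0,0]

```text
clock: 2.7
tool_pos: [0.5215, 0.0313, 0.0751]
tcp_rot: [-3.134, -0.001, 1.572]
force: [-0.1, 0.1, 0.0]
grip_width: 0.0854
```

Request:
carry_out:
  deltas:
    - [0.05,0,0,0,0]
    - [0.05,0,0,0,0]
    - [0.05,0,0,0,0]
    - [0.05,0,0,0,0]
    - [0.05,0,0,0,0]
  force: 45

```text
clock: 3.2
tool_pos: [0.5251, 0.0294, 0.08]
tcp_rot: [3.138, -0.001, 1.569]
force: [-0.3, 1.1, 7.1]
grip_width: 0.065
```

Request:
carry_out:
  deltas:
    - [0.05,0,0,0.015,0]
    - [0.05,0,0,0.03,0]
    - [0.05,0,0,0.035,0]
    - [0.05,0,0,0.025,0]

```text
clock: 3.6
tool_pos: [0.5239, 0.0292, 0.1851]
tcp_rot: [3.141, -0.0, 1.569]
force: [0.8, -0.5, -5.2]
grip_width: 0.0653
```

Request:
carry_out:
  deltas:
    - [0.05,0.0065,0.025,0,0]
    - [0.05,0.0104,0.04,0,0]
    - [0.05,0.0104,0.04,0,0]
    - [0.05,0.0104,0.04,0,0]
    - [0.05,0.0104,0.04,0,0]

```text
clock: 4.1
tool_pos: [0.5716, 0.2156, 0.1829]
tcp_rot: [-3.14, 0.0, 1.569]
force: [0.9, -0.6, -4.2]
grip_width: 0.0654
```

Request:
carry_out:
  deltas:
    - [0.05,0.0065,0.025,0,0]
    - [0.05,0.0039,0.016,0,0]
    - [0.05,0,0,0,0]
    - [0.05,0,0,-0.008,0]
    - [0.05,0,0,0,0]

```text
clock: 4.6
tool_pos: [0.5813, 0.254, 0.1735]
tcp_rot: [-3.138, 0.001, 1.569]
force: [0.2, -0.0, -4.9]
grip_width: 0.0649
```

Run:
```python
from cell import robot
import cv2,numpy as np
a=robot.grab_frame("side");b=robot.grab_frame("wrist");s=robot.sense()
np.savez("pics/c1.npz",a=a,b=b)
print(s["clock"],s["tool_pos"].round(4),s["tcp_rot"].round(3),s["force"].round(2))
A=cv2.resize(a[80:200,180:300,::-1],(400,400),interpolation=cv2.INTER_CUBIC)
B=cv2.resize(b[80:280,156:356,::-1],(400,400),interpolation=cv2.INTER_CUBIC)
cv2.imwrite("pics/c1.png",np.hstack([A,B]))
```

```text
4.7 [0.582  0.2541 0.1747] [-3.140e+00  1.000e-03  1.568e+00] [ 0.73 -1.05 -5.88]
```

View pics/c1.png

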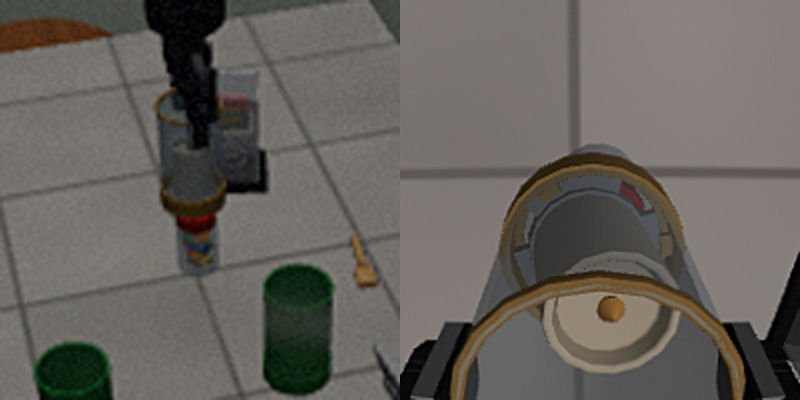

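Lantern axis and jar line up in the side crop (foot ring centre at column 194, lid at about column 196). I'll lower gently until contact.

Request:
carry_out:
  deltas:
    - [0.05,0,0.0005,-0.006,0]
    - [0.05,0,0,-0.006,0]
    - [0.05,0,0,-0.005,0]
    - [0.05,0,0,0,0]
    - [0.05,0,0,0,0]

```text
clock: 5.2
tool_pos: [0.5824, 0.2557, 0.1581]
tcp_rot: [-3.141, 0.0, 1.57]
force: [-0.8, -0.4, -5.3]
grip_width: 0.0653
```

Request:
carry_out:
  deltas:
    - [0.05,0,0,-0.001,0]
    - [0.05,0,0,-0.001,0]
    - [0.05,0,0,-0.001,0]
    - [0.05,0,0,-0.001,0]
    - [0.05,0,0,0,0]

```text
clock: 5.7
tool_pos: [0.5825, 0.2557, 0.1543]
tcp_rot: [3.141, -0.0, 1.569]
force: [-0.1, -0.2, -3.3]
grip_width: 0.065
```

Request:
carry_out:
  deltas:
    - [0.05,0,0,-0.001,0]
    - [0.05,0,0,-0.001,0]
    - [0.05,0,0,0,0]

```text
clock: 6.0
tool_pos: [0.5826, 0.2556, 0.1525]
tcp_rot: [3.141, -0.0, 1.569]
force: [0.6, 0.6, -2.1]
grip_width: 0.0652
```

Request:
carry_out:
  deltas:
    - [0.05,0,0,-0.0005,0]
    - [0.05,0,0,-0.0005,0]
    - [0.05,0,0,0,0]

```text
clock: 6.3
tool_pos: [0.5826, 0.2557, 0.1515]
tcp_rot: [3.141, -0.0, 1.569]
force: [-0.4, -0.0, -1.2]
grip_width: 0.0649
```

Request:
carry_out:
  deltas:
    - [0.05,0,0,-0.0005,0]
    - [0.05,0,0,0,0]

```text
clock: 6.5
tool_pos: [0.5826, 0.2558, 0.1512]
tcp_rot: [3.141, -0.0, 1.569]
force: [0.0, -1.0, 0.7]
grip_width: 0.065
```

Request:
carry_out:
  deltas:
    - [0.05,0,0,-0.0005,0]
    - [0.05,0,0,0,0]

```text
clock: 6.7
tool_pos: [0.5827, 0.2558, 0.1509]
tcp_rot: [3.141, -0.0, 1.57]
force: [-1.1, -1.3, 3.4]
grip_width: 0.0651
```

Request:
carry_out:
  deltas:
    - [0.05,0,0,-0.0006,0]
    - [0.05,0,0,0,0.06]
    - [0.05,0,0,0,0.06]
    - [0.05,0,0,0,0.06]
    - [0.05,0,0,0,0]

```text
clock: 7.2
tool_pos: [0.5832, 0.2561, 0.1507]
tcp_rot: [3.139, -0.001, 1.75]
force: [-0.1, -0.7, 5.9]
grip_width: 0.0652
```

Request:
carry_out:
  deltas:
    - [0.05,0,0,0,0.06]
    - [0.05,0,0,0,0.06]
    - [0.05,0,0,0,0]

```text
clock: 7.5
tool_pos: [0.5827, 0.2561, 0.1505]
tcp_rot: [3.14, -0.0, 1.87]
force: [-0.6, 0.2, 5.8]
grip_width: 0.0652
```

Request:
carry_out:
  deltas:
    - [0.05,0,0,0,0.06]
    - [0.05,0,0,0,0.05]
    - [0.05,0,0,0,0]

```text
clock: 7.8
tool_pos: [0.5827, 0.2557, 0.1505]
tcp_rot: [3.14, 0.0, 1.98]
force: [-1.0, -1.2, 4.9]
grip_width: 0.0649
```

Run:
```python
from cell import robot
s=robot.sense();print(s["force"].round(2),s["ft_torque"].round(3),s["tool_pos"].round(4))
```

```text
[-1.01 -1.21  4.86] [-0.295  0.055  0.082] [0.5827 0.2557 0.1505]
```

Request:
carry_out:
  deltas:
    - [0.05,0,0,0,0.05]
    - [0.05,0,0,0,0.05]
    - [0.05,0,0,0,0]

```text
clock: 8.1
tool_pos: [0.5828, 0.2556, 0.1505]
tcp_rot: [3.14, 0.001, 2.08]
force: [-0.6, -2.5, 5.8]
grip_width: 0.0652
```

Request:
carry_out:
  deltas:
    - [0.05,0,0,0,0.05]
    - [0.05,0,0,0,0.05]
    - [0.05,0,0,0,0]

```text
clock: 8.4
tool_pos: [0.5829, 0.2555, 0.1505]
tcp_rot: [3.14, 0.001, 2.18]
force: [0.3, -1.3, 5.6]
grip_width: 0.0651
```

Request:
carry_out:
  deltas:
    - [0.05,0,0,0,0.05]
    - [0.05,0,0,0,0.05]
    - [0.05,0,0,0,0]

```text
clock: 8.7
tool_pos: [0.583, 0.2554, 0.1505]
tcp_rot: [3.14, 0.001, 2.28]
force: [-0.5, -2.1, 5.6]
grip_width: 0.0649
```

Request:
carry_out:
  deltas:
    - [0.05,0,0,0,0.05]
    - [0.05,0,0,0,0.05]
    - [0.05,0,0,0,0]

```text
clock: 9.0
tool_pos: [0.5831, 0.2554, 0.1505]
tcp_rot: [3.14, 0.002, 2.379]
force: [0.5, -1.3, 4.9]
grip_width: 0.0652
```

Request:
carry_out:
  deltas:
    - [0.05,0,0,0,0.05]
    - [0.05,0,0,0,0.05]
    - [0.05,0,0,0,0]

```text
clock: 9.3
tool_pos: [0.5831, 0.2555, 0.1505]
tcp_rot: [3.14, 0.002, 2.479]
force: [1.0, -2.9, 5.4]
grip_width: 0.0654
```

Request:
carry_out:
  deltas:
    - [0.05,0,0,0,0.05]
    - [0.05,0,0,0,0.05]
    - [0.05,0,0,0,0]

```text
clock: 9.6
tool_pos: [0.5832, 0.2556, 0.1505]
tcp_rot: [3.14, 0.002, 2.579]
force: [0.6, -1.6, 5.3]
grip_width: 0.0649
```

Request:
carry_out:
  deltas:
    - [0.05,0,0,0,0.05]
    - [0.05,0,0,0,0.05]
    - [0.05,0,0,0,0]

```text
clock: 9.9
tool_pos: [0.5832, 0.2556, 0.1505]
tcp_rot: [3.14, 0.002, 2.679]
force: [1.1, -1.5, 5.7]
grip_width: 0.0653
```

Request:
carry_out:
  deltas:
    - [0.05,0,0,0,0.05]
    - [0.05,0,0,0,0.05]
    - [0.05,0,0,0,0]

```text
clock: 10.2
tool_pos: [0.5833, 0.2557, 0.1505]
tcp_rot: [3.14, 0.002, 2.779]
force: [1.6, -1.0, 4.3]
grip_width: 0.0652
```

Request:
carry_out:
  deltas:
    - [0.05,0,0,0,0.05]
    - [0.05,0,0,0,0.05]
    - [0.05,0,0,0,0]

```text
clock: 10.5
tool_pos: [0.5833, 0.2556, 0.1505]
tcp_rot: [3.141, 0.002, 2.879]
force: [1.7, -1.9, 5.7]
grip_width: 0.0653
```

Run:
```python
from cell import robot
import cv2,numpy as np
b=robot.grab_frame("wrist");s=robot.sense();print(s["qpos"].round(3),s["force"].round(2),s["ft_torque"].round(3))
o=np.load("pics/c1.npz")["b"]
f=lambda i:cv2.resize(i[140:235,190:290,::-1],(400,380),interpolation=cv2.INTER_CUBIC)
cv2.imwrite("pics/c2.png",np.hstack([f(o),f(b)]))
```

```text
[ 0.293  0.612  1.308 -0.     1.22  -2.585] [ 1.39 -0.87  5.64] [-0.293 -0.408  0.034]
```

View pics/c2.png

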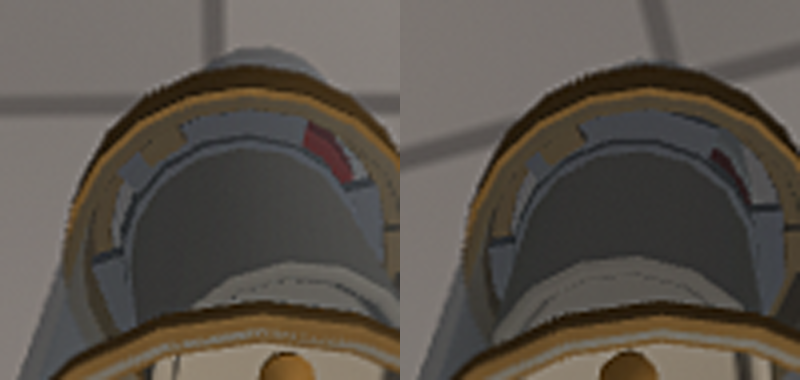

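In both crops the notches keep the same offset from the lug (lug (165,145) and notch at about (115,215), against (560,145) and about (515,205)). So the plate seems to have turned along with the lantern. I'll check whether the jar turned too.

Run:
```python
from cell import robot
import cv2,numpy as np
b=robot.grab_frame("side");np.savez("pics/c3.npz",b=b);s=robot.sense();print(s["force"].round(2),s["ft_torque"].round(3))
o=np.load("pics/c1.npz")["a"]
f=lambda i:cv2.resize(i[105:165,215:265,::-1],(400,480),interpolation=cv2.INTER_CUBIC)
cv2.imwrite("pics/c3.png",np.hstack([f(o),f(b)]))
```

```text
[ 0.92 -1.26  4.99] [-0.303 -0.41   0.066]
```

View pics/c3.png

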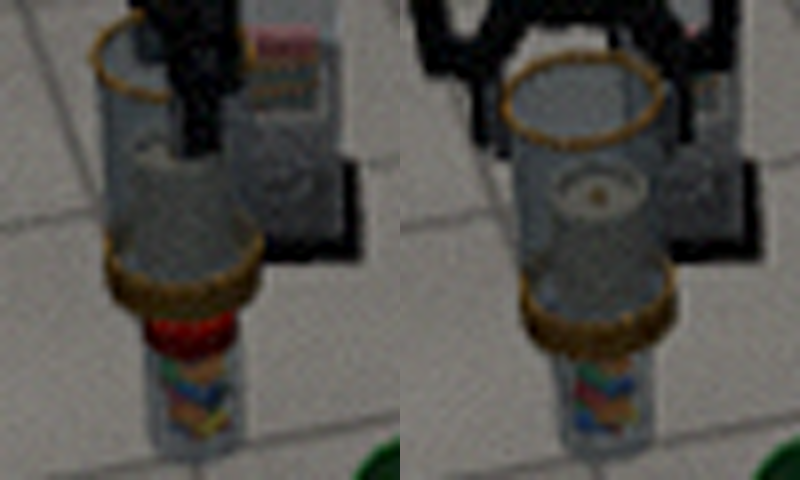

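The jar pattern changed, and the jar looks shifted by a few mm. So the jar turned along with the lantern. I'll lift clear, turn back in the air and re-measure the jar.

Request:
carry_out:
  deltas:
    - [0.05,0,0,0.003,0]
    - [0.05,0,0,0.004,0]
    - [0.05,0,0,0.008,0]
    - [0.05,0,0,0.012,0]
    - [0.05,0,0,0.01,0]

```text
clock: 11.1
tool_pos: [0.5824, 0.2558, 0.1877]
tcp_rot: [3.141, -0.0, 2.879]
force: [-0.5, -0.7, -4.5]
grip_width: 0.0653
```

Request:
carry_out:
  deltas:
    - [0.05,0,0,0.01,-0.131]
    - [0.05,0,0,0,-0.131]
    - [0.05,0,0,0,-0.131]
    - [0.05,0,0,0,-0.131]
    - [0.05,0,0,0,-0.131]

```text
clock: 11.6
tool_pos: [0.5824, 0.2558, 0.1976]
tcp_rot: [3.141, -0.0, 2.219]
force: [0.4, -0.5, -5.0]
grip_width: 0.0652
```

Request:
carry_out:
  deltas:
    - [0.05,0,0,0,-0.131]
    - [0.05,0,0,0,-0.131]
    - [0.05,0,0,0,-0.131]
    - [0.05,0,0,0,-0.131]
    - [0.05,0,0,0,-0.131]

```text
clock: 12.1
tool_pos: [0.5825, 0.2558, 0.1976]
tcp_rot: [3.141, -0.0, 1.564]
force: [0.1, 0.0, -4.9]
grip_width: 0.0649
```

Request:
carry_out:
  deltas:
    - [0.05,0,0,0,0]
    - [0.05,0,0,0,0]

```text
clock: 12.3
tool_pos: [0.5825, 0.2557, 0.1972]
tcp_rot: [3.141, -0.0, 1.573]
force: [-0.6, -0.4, -4.5]
grip_width: 0.0652
```

Run:
```python
from h import *
import cv2
b=robot.grab_frame("side");np.savez("pics/c4.npz",b=b,w=robot.grab_frame("wrist"));s=robot.sense();print(s["clock"],s["tool_pos"].round(4),s["tcp_rot"].round(3),s["force"].round(2),s["ft_torque"].round(3))
o=np.load("pics/c1.npz")["a"]
for n,i in(("old",o),("now",b)):
    i=i.astype(int);m=((i[:,:,0]>80)&(i[:,:,1]<50)&(i[:,:,2]<55)).astype("uint8");m[:,:200]=0;m[:, 280:]=0;m[:100]=0
    k,l,st,c=cv2.connectedComponentsWithStats(m);j=1+st[1:,4].argmax()
    print(n,st[j],c[j],px2w("side",*c[j],.07).round(4))
# body template match: lower jar part
for y0,y1,x0,x1 in((140,166,228,250),(150,166,228,250)):
    r=cv2.matchTemplate(b[y0-8:y1+8,x0-8:x1+8],o[y0:y1,x0:x1],cv2.TM_CCOEFF_NORMED);_,v,_,p=cv2.minMaxLoc(r);print("shift",v,p[0]-8,p[1]-8)
f=lambda i:cv2.resize(i[105:165,215:265,::-1],(400,480),interpolation=cv2.INTER_CUBIC)
cv2.imwrite("pics/c4.png",np.hstack([f(o),f(b)]))
```

```text
12.4 [0.5824 0.2557 0.197 ] [ 3.141 -0.     1.572] [ 0.2  -0.37 -5.01] [-0.018  0.001 -0.043]
old [239 145   3   2   4] [240.  145.5] [0.5866 0.2418 0.07  ]
now [234 139  12   7  61] [239.44262295 142.39344262] [0.5889 0.2593 0.07  ]
shift 0.8259544372558594 1 0
shift 0.9305287003517151 1 0
```

View pics/c4.png

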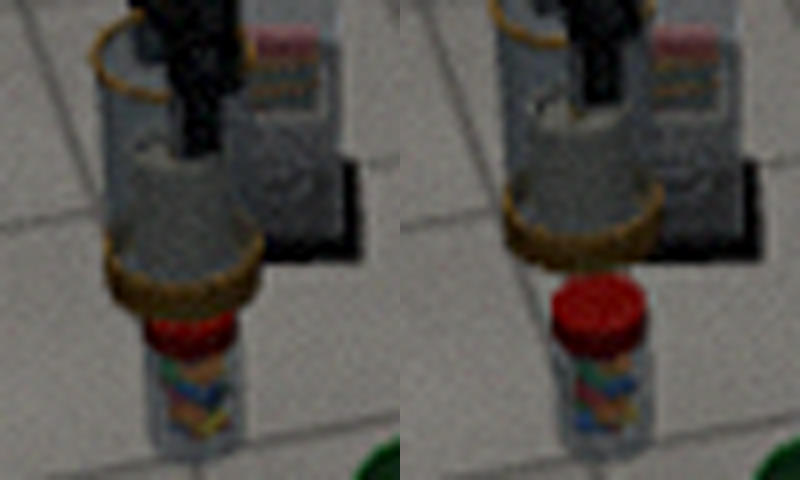

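Lid centre now in the side image is about 4 mm further +x than before. I'll move the lantern aside by 95 mm for a clean wrist view of the jar, and check how the lantern sits in the hand.

Request:
carry_out:
  deltas:
    - [0.05,0,-0.015,0,0]
    - [0.05,0,-0.03,0,0]
    - [0.05,0,-0.03,0,0]
    - [0.05,0,-0.02,0,0]
    - [0.05,0,0,0,0]

```text
clock: 12.9
tool_pos: [0.5825, 0.1571, 0.1969]
tcp_rot: [-3.141, 0.001, 1.567]
force: [0.8, -0.6, -5.2]
grip_width: 0.065
```

Request:
carry_out:
  deltas:
    - [0.05,0,0,0,0]
    - [0.05,0,0,0,0]

```text
clock: 13.1
tool_pos: [0.5824, 0.161, 0.1968]
tcp_rot: [3.142, -0.0, 1.57]
force: [1.4, 0.3, -5.0]
grip_width: 0.0652
```

```bash
python3 shot.py w5
python3 - <<'E'
from h import *
import cv2
d=np.load("pics/w5.npz");pose=(d["p"],d["r"]);s=1.5625
def red(f,lo=90):
    im=cv2.imread(f).astype(int)
    m=((im[:,:,2]>lo)&(im[:,:,1]<50)&(im[:,:,0]<50)).astype("uint8")
    n,l,st,c=cv2.connectedComponentsWithStats(m);o=np.argsort(-st[1:,4])[:3]+1;return [(st[k],c[k]) for k in o]
for st,c in red("pics/w5.png"): print(st,c,px2w("wrist",c[0]/s,c[1]/s,.077,pose).round(4))
for st,c in red("pics/w2.png"):
    d2=np.load("pics/w2.npz");print("w2",st,c,px2w("wrist",c[0]/s,c[1]/s,.077,(d2["p"],d2["r"])).round(4))
for n in("a","b"):
    i=cv2.resize(robot.grab_frame("side" if n=="a" else "top")[:,:,::-1],(800,600),interpolation=cv2.INTER_CUBIC);cv2.imwrite("pics/n_%s.png"%n,i)
    for st,c in red("pics/n_%s.png"%n): print(n,st,c,px2w("side" if n=="a" else "top",c[0]/s,c[1]/s,.072 if n=="a" else .075).round(4))
P=(np.array([.582,.2547,.1747]),np.array([np.pi,0,1.57]))
print("rim near",px2w("wrist",254.5,216,.1747+.037,P))
E
```

```text
13.1 [0.5824 0.161  0.1968] [ 3.1415e+00 -4.0000e-04  1.5702e+00] [ 1.42  0.29 -5.02] 0.06524018314427076
[ 516  261   64   66 3198] [547.77611007 293.44277674] [0.5862 0.2553 0.077 ]
w2 [ 666  332   43   50 1543] [687.19377835 356.58068697] [0.5827 0.256  0.077 ]
a [256 150   3   3   4] [257. 151.] [0.3655 0.6335 0.072 ]
a [261 147   2   2   2] [261.5 147.5] [0.3788 0.6473 0.072 ]
a [312 141   1   1   1] [312. 141.] [0.5124 0.6419 0.072 ]
b [245 292  22  14 203] [255.20197044 298.26108374] [0.576  0.2567 0.075 ]
rim near [0.54689661 0.25589167 0.2117    ]
```

View pics/w5.png

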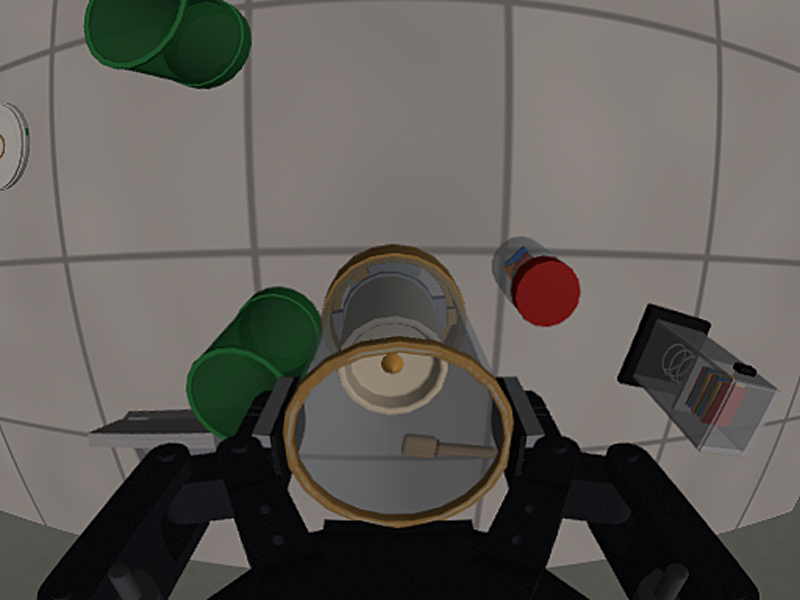

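The jar now stands at about (0.5862, 0.2553), lid pixel (548,293). In w5 the rim spans columns 285–513 and rows 337–526, so I'll check the lantern's offset and tilt in the hand.

Run:
```python
from h import *
d=np.load("pics/w5.npz");pose=(d["p"],d["r"]);s=1.5625;T=d["p"]
for off in(.078,.080):
  z=T[2]-off
  print("T",T.round(4),"rel:")
  for n,u,v,h in[("rimL",285,428,.115),("rimR",513,428,.115),("rimnear",398,337,.115),("rimfar",400,526,.115),("footnear-bottom",396,245,.0),("footnear-top",396,251,.02),("footL",323,310,.018),("footR",466,310,.018),("candleL",339,363,.0645),("candleR",446,363,.0645),("candlefar",392,413,.0645),("candlenear",392,317,.0645)]:
    print(n,((px2w("wrist",u/s,v/s,z+h,pose)-T)*1e3).round(1))
```

```text
T [0.5824 0.161  0.1968] rel:
rimL [ -6.8 -30.7  37. ]
rimR [-6.7 33.9 37. ]
rimnear [-35.2   1.3  37. ]
rimfar [32.   1.9 37. ]
footnear-bottom [-34.5   0.5 -78. ]
footnear-top [-35.9   0.6 -58. ]
footL [ -7.3 -33.9 -60. ]
footR [ -7.2  33.5 -60. ]
candleL [ -2.7 -21.1 -13.5]
candleR [ -2.7  19.6 -13.5]
candlefar [ 19.7  -1.  -13.5]
candlenear [-21.4  -0.8 -13.5]
T [0.5824 0.161  0.1968] rel:
rimL [ -5.5 -31.3  35. ]
rimR [-5.3 34.5 35. ]
rimnear [-34.4   1.3  35. ]
rimfar [34.1  1.9 35. ]
footnear-bottom [-34.    0.5 -80. ]
footnear-top [-35.5   0.6 -60. ]
footL [ -6.5 -34.3 -62. ]
footR [ -6.5  33.8 -62. ]
candleL [ -1.7 -21.4 -15.5]
candleR [ -1.7  19.8 -15.5]
candlefar [ 21.   -1.1 -15.5]
candlenear [-20.7  -0.8 -15.5]
```

The lantern is upright and centred in the hand to about 1 mm, and the jar merely turned and crept with it. I'll re-centre on the jar's new position and use less pressure with a slower turn.

Request:
carry_out:
  deltas:
    - [0.05,0.004,0.015,0,0]
    - [0.05,0,0.03,0,0]
    - [0.05,0,0.03,0,0]
    - [0.05,0,0.0193,0,0]
    - [0.05,0,0,0,0]

```text
clock: 13.75
tool_pos: [0.5858, 0.2586, 0.1964]
tcp_rot: [-3.141, -0.001, 1.573]
force: [-0.5, -0.8, -5.2]
grip_width: 0.0651
```

Request:
carry_out:
  deltas:
    - [0.05,0,0,-0.015,0]
    - [0.05,0,0,-0.015,0]
    - [0.05,0,0,-0.01,0]
    - [0.05,0,0,-0.002,0]
    - [0.05,0,0,0,0]

```text
clock: 14.25
tool_pos: [0.5866, 0.2548, 0.1549]
tcp_rot: [3.142, 0.0, 1.569]
force: [0.8, 0.8, -5.1]
grip_width: 0.0656
```

Request:
carry_out:
  deltas:
    - [0.05,0,0,-0.001,0]
    - [0.05,0,0,-0.001,0]
    - [0.05,0,0,-0.001,0]
    - [0.05,0,0,0,0]
    - [0.05,0,0,0,0]

```text
clock: 14.75
tool_pos: [0.5866, 0.2551, 0.1521]
tcp_rot: [3.141, -0.0, 1.569]
force: [0.1, 0.5, -2.8]
grip_width: 0.0648
```

Request:
carry_out:
  deltas:
    - [0.05,0,0,-0.0005,0]
    - [0.05,0,0,0,0]

```text
clock: 14.95
tool_pos: [0.5866, 0.255, 0.1514]
tcp_rot: [3.141, -0.0, 1.569]
force: [0.5, 0.2, -1.8]
grip_width: 0.0653
```

Request:
carry_out:
  deltas:
    - [0.05,0,0,-0.0004,0]
    - [0.05,0,0,0,0]
    - [0.05,0,0,0,0]

```text
clock: 15.25
tool_pos: [0.5866, 0.2551, 0.1512]
tcp_rot: [3.141, -0.0, 1.569]
force: [-0.0, 0.6, 1.2]
grip_width: 0.0652
```

Request:
carry_out:
  deltas:
    - [0.05,0,0,-0.0003,0]
    - [0.05,0,0,0,0]
    - [0.05,0,0,0,0]

```text
clock: 15.55
tool_pos: [0.5866, 0.2551, 0.1509]
tcp_rot: [3.141, -0.0, 1.57]
force: [0.5, 0.4, 1.8]
grip_width: 0.0651
```

```bash
cat > avg.py <<'E'
import sys
from h import *
W=[];F=[];Z=[];Q=[]
for _ in range(4):
    W.append(robot.grab_frame("wrist"));s=robot.sense();F.append(s["force"]);Z.append(s["tool_pos"]);Q.append(s["ft_torque"])
print(s["clock"],"F",np.mean(F,0).round(2),"M",np.mean(Q,0).round(3),"p",np.mean(Z,0).round(4),"yaw",round(s["tcp_rot"][2],3))
np.save("pics/%s.npy"%sys.argv[1],np.mean(W,0).astype("uint8"))
E
python3 avg.py a0
```

```text
15.75 F [-0.62  0.17  2.87] M [ 0.144  0.024 -0.015] p [0.5866 0.2551 0.1508] yaw 1.57
```

Request:
carry_out:
  deltas:
    - [0.05,0,0,0.0001,0.03]
    - [0.05,0,0,0,0.03]
    - [0.05,0,0,0,0.03]
    - [0.05,0,0,0,0.03]
    - [0.05,0,0,0,0.03]

```text
clock: 16.25
tool_pos: [0.5866, 0.255, 0.151]
tcp_rot: [3.141, -0.0, 1.721]
force: [0.0, 0.4, 3.5]
grip_width: 0.0648
```

Request:
carry_out:
  deltas:
    - [0.05,0,0,0,0.03]
    - [0.05,0,0,0,0.03]
    - [0.05,0,0,0,0.03]
    - [0.05,0,0,0,0.03]
    - [0.05,0,0,0,0.03]

```text
clock: 16.75
tool_pos: [0.5866, 0.2551, 0.1509]
tcp_rot: [3.141, -0.0, 1.871]
force: [-0.3, -0.4, 1.9]
grip_width: 0.0651
```

```bash
python3 avg.py a1
python3 - <<'E'
import numpy as np,cv2
f=lambda n:cv2.resize(np.load("pics/%s.npy"%n)[140:235,190:320,::-1],(390,285),interpolation=cv2.INTER_CUBIC)
cv2.imwrite("pics/a01.png",np.hstack([f("a0"),f("a1")]))
E
```

```text
16.95 F [0.25 0.19 3.15] M [0.161 0.033 0.06 ] p [0.5866 0.255  0.1509] yaw 1.869
```

View pics/a01.png

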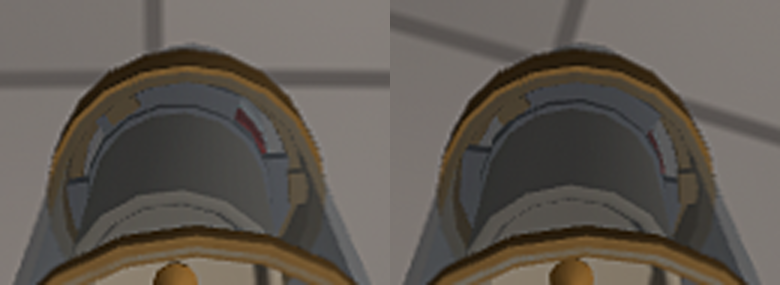

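At lower pressure the plate now stays put. The notch edge moved clockwise relative to the lug (line (77,180) to (90,150) in crop terms). I'll continue slowly.

Request:
carry_out:
  deltas:
    - [0.05,0,0,0,0.03]
    - [0.05,0,0,0,0.03]
    - [0.05,0,0,0,0.02]
    - [0.05,0,0,0,0]

```text
clock: 17.35
tool_pos: [0.5864, 0.255, 0.1505]
tcp_rot: [-3.141, -0.0, 1.949]
force: [1.0, 0.8, 2.6]
grip_width: 0.065
```

Request:
carry_out:
  deltas:
    - [0.05,0,0,0,0.03]
    - [0.05,0,0,0,0.03]
    - [0.05,0,0,0,0.02]
    - [0.05,0,0,0,0]

```text
clock: 17.75
tool_pos: [0.5859, 0.2547, 0.1497]
tcp_rot: [-3.14, -0.0, 2.029]
force: [0.6, -0.1, -2.6]
grip_width: 0.0652
```

```bash
python3 avg.py a2
```

```text
17.95 F [ 0.27  0.11 -2.43] M [-0.01   0.002  0.036] p [0.5862 0.2549 0.1501] yaw 2.029
```

It dropped through at about 26° (force back to −2.4 N, z lower). I'll centre the lugs in the notches and lower.

Request:
carry_out:
  deltas:
    - [0.05,0,0,0,0.03]
    - [0.05,0,0,0,0.03]
    - [0.05,0,0,-0.001,0]
    - [0.05,0,0,-0.0015,0]
    - [0.05,0,0,0,0]

```text
clock: 18.45
tool_pos: [0.5862, 0.2549, 0.1478]
tcp_rot: [-3.141, -0.0, 2.089]
force: [-0.1, 0.7, -2.4]
grip_width: 0.0655
```

Request:
carry_out:
  deltas:
    - [0.05,0,0,-0.0015,0]
    - [0.05,0,0,-0.0015,0]
    - [0.05,0,0,-0.0015,0]
    - [0.05,0,0,-0.0015,0]
    - [0.05,0,0,0,0]

```text
clock: 18.95
tool_pos: [0.5863, 0.255, 0.1418]
tcp_rot: [-3.141, -0.0, 2.09]
force: [-0.7, -0.0, -3.0]
grip_width: 0.0651
```

Request:
carry_out:
  deltas:
    - [0.05,0,0,-0.006,0]
    - [0.05,0,0,-0.01,0]
    - [0.05,0,0,-0.01,0]
    - [0.05,0,0,-0.008,0]
    - [0.05,0,0,0,0]

```text
clock: 19.45
tool_pos: [0.5855, 0.2548, 0.1061]
tcp_rot: [-3.139, -0.001, 2.089]
force: [-0.5, -0.2, -2.9]
grip_width: 0.0651
```

Request:
carry_out:
  deltas:
    - [0.05,0,0,-0.008,0]
    - [0.05,0,0,-0.008,0]
    - [0.05,0,0,-0.006,0]
    - [0.05,0,0,-0.003,0]
    - [0.05,0,0,0,0]

```text
clock: 19.95
tool_pos: [0.5862, 0.2549, 0.0825]
tcp_rot: [-3.141, -0.0, 2.089]
force: [-0.2, -1.2, -2.6]
grip_width: 0.0652
```

Request:
carry_out:
  deltas:
    - [0.05,0,0,-0.001,0]
    - [0.05,0,0,-0.001,0]
    - [0.05,0,0,0,0]

```text
clock: 20.25
tool_pos: [0.5865, 0.255, 0.0813]
tcp_rot: [3.141, 0.0, 2.09]
force: [0.8, -1.6, -2.2]
grip_width: 0.0647
```

Request:
carry_out:
  deltas:
    - [0.05,0,0,-0.0006,0]
    - [0.05,0,0,-0.0006,0]
    - [0.05,0,0,0,0]

```text
clock: 20.55
tool_pos: [0.5866, 0.255, 0.0802]
tcp_rot: [3.141, 0.0, 2.089]
force: [-1.5, -3.2, 0.5]
grip_width: 0.0654
```

Request:
carry_out:
  deltas:
    - [0.05,0,0,-0.0005,0]
    - [0.05,0,0,0,0]

```text
clock: 20.75
tool_pos: [0.5867, 0.2551, 0.0802]
tcp_rot: [3.141, 0.0, 2.089]
force: [-1.5, -2.9, 5.1]
grip_width: 0.0652
```

```bash
python3 avg.py a3
```

```text
20.95 F [-1.82 -2.65  5.81] M [-0.342  0.451  0.006] p [0.5867 0.2551 0.0802] yaw 2.09
```

The lantern is on the ledge (TCP 0.080, +6 N). I'll release it, rise 38 mm and look at the candle before gripping.

Request:
carry_out:
  deltas:
    - [0.067,0,0,0.0005,0]
    - [0.072,0,0,0,0]
    - [0.085,0,0,0,0]
    - [0.085,0,0,0,0]
    - [0.085,0,0,0,0]

```text
clock: 21.45
tool_pos: [0.5864, 0.2551, 0.0798]
tcp_rot: [3.141, -0.0, 2.09]
force: [0.4, 0.1, 0.3]
grip_width: 0.0852
```

Request:
carry_out:
  deltas:
    - [0.085,0,0,0.01,0]
    - [0.085,0,0,0.015,0]
    - [0.085,0,0,0.0125,0]
    - [0.085,0,0,0,0]
    - [0.085,0,0,0,0]

```text
clock: 21.95
tool_pos: [0.5865, 0.2551, 0.1178]
tcp_rot: [3.141, 0.0, 2.09]
force: [-0.7, -0.7, -0.3]
grip_width: 0.0847
```

```bash
python3 shot.py w6
python3 - <<'E'
from cell import robot
import cv2,numpy as np
b=robot.grab_frame("side");w=cv2.imread("pics/w6.png")
f=cv2.resize(b[85:165,200:280,::-1],(400,400),interpolation=cv2.INTER_CUBIC)
cv2.imwrite("pics/d1.png",np.hstack([f,w[150:550,200:600]]))
E
```

```text
21.95 [0.5865 0.2551 0.1178] [3.1408e+00 1.0000e-04 2.0895e+00] [-0.73 -0.67 -0.29] 0.08465725630821792
```

View pics/d1.png

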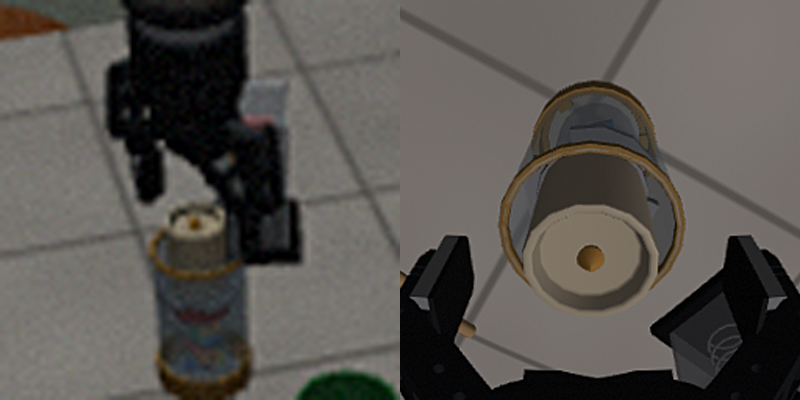

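The candle stands 24 mm proud of the rim, with its top at (591,257) in the right crop, centred between the fingers. I'll grip it.

Request:
carry_out:
  deltas:
    - [0.06,0,0,0,0]
    - [0.05,0,0,0,0]
    - [0.03,0,0,0,0]
    - [0.03,0,0,0,0]
    - [0.03,0,0,0,0]
  force: 30

```text
clock: 22.55
tool_pos: [0.5865, 0.2549, 0.1173]
tcp_rot: [-3.141, 0.0, 2.089]
force: [0.1, -0.6, -1.0]
grip_width: 0.0422
```

Request:
carry_out:
  deltas:
    - [0.03,0,0,0,0]
    - [0.03,0,0,0.003,0]
    - [0.03,0,0,0.007,0]
    - [0.03,0,0,0.01,0]
    - [0.03,0,0,0,0]

```text
clock: 23.05
tool_pos: [0.5873, 0.2554, 0.1396]
tcp_rot: [3.138, 0.0, 2.09]
force: [0.2, 0.9, -2.6]
grip_width: 0.042
```

Request:
carry_out:
  deltas:
    - [0.03,0,0,0.012,0]
    - [0.03,0,0,0.02,0]
    - [0.03,0,0,0.02,0]
    - [0.03,0,0,0.006,0]
    - [0.03,-0.0052,-0.0194,0,0]

```text
clock: 23.55
tool_pos: [0.5818, 0.2373, 0.1968]
tcp_rot: [3.138, -0.0, 2.092]
force: [-0.5, -0.9, -2.6]
grip_width: 0.0419
```

Request:
carry_out:
  deltas:
    - [0.03,-0.01036,-0.03884,0,0]
    - [0.03,-0.01036,-0.03884,0,0]
    - [0.03,-0.01036,-0.03884,0,0]
    - [0.03,-0.01036,-0.03884,0,0]
    - [0.03,-0.01036,-0.03884,0,0]

```text
clock: 24.05
tool_pos: [0.5284, 0.0401, 0.1953]
tcp_rot: [-3.141, -0.0, 2.09]
force: [0.3, -0.6, -1.9]
grip_width: 0.0418
```

Request:
carry_out:
  deltas:
    - [0.03,-0.01036,-0.03884,0,0]
    - [0.03,-0.01036,-0.03884,0,0]
    - [0.03,-0.01036,-0.03884,0,0]
    - [0.03,-0.01036,-0.03884,0,0]
    - [0.03,-0.01036,-0.03884,0,0]

```text
clock: 24.55
tool_pos: [0.4767, -0.1541, 0.1954]
tcp_rot: [-3.142, -0.0, 2.09]
force: [1.3, -0.7, -2.8]
grip_width: 0.0421
```

Request:
carry_out:
  deltas:
    - [0.03,-0.01036,-0.03884,0,0]
    - [0.03,-0.0052,-0.0194,0,0]
    - [0.03,0,0,0,0]
    - [0.03,0,0,0,0]
    - [0.03,0,0,0,0]

```text
clock: 25.05
tool_pos: [0.4621, -0.2101, 0.1953]
tcp_rot: [3.142, -0.001, 2.09]
force: [0.2, 0.7, -2.4]
grip_width: 0.0418
```

```bash
python3 shot.py w7
python3 - <<'E'
from cell import robot
import cv2,numpy as np
i=robot.grab_frame("side");w=cv2.imread("pics/w7.png")
f=cv2.resize(i[220:320,190:290,::-1],(400,400),interpolation=cv2.INTER_CUBIC)
cv2.imwrite("pics/d2.png",np.hstack([f,w[100:500,200:600]]))
E
```

```text
25.05 [ 0.4621 -0.2101  0.1953] [ 3.1415e+00 -8.0000e-04  2.0903e+00] [ 0.19  0.71 -2.4 ] 0.041778373200462265
```

View pics/d2.png

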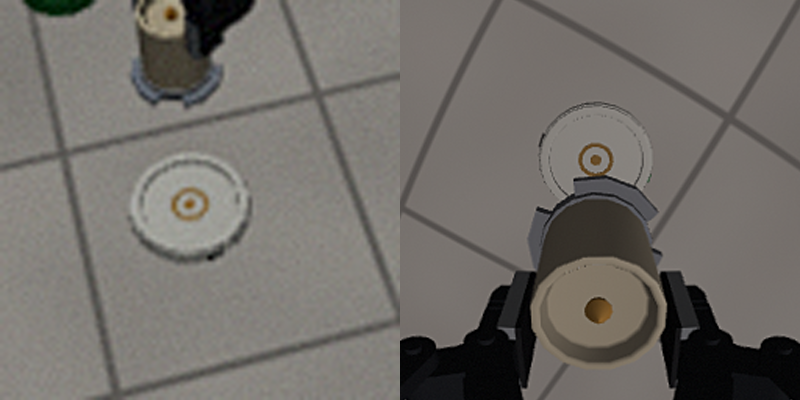

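Left crop: the candle with its notched plate hangs above the puck (puck at (190,204)). Right crop: puck centre dot at (596,159), full-frame (396,259).

Run:
```python
from h import *
d=np.load("pics/w7.npz");pose=(d["p"],d["r"]);s=1.5625
print(px2w("wrist",396/s,259/s,.008,pose).round(4),"candle",px2w("wrist",398/s,407/s,.1953+.022,pose).round(4))
u=190/4+190,204/4+220;print(px2w("side",*u,.008).round(4))
u=((396)/s,(204)/s)
```

```text
[ 0.4619 -0.2104  0.008 ] candle [ 0.4576 -0.2118  0.2173]
[ 0.4634 -0.216   0.008 ]
```

Run:
```python
from h import *
d=np.load("pics/w7.npz");pose=(d["p"],d["r"]);s=1.5625;T=d["p"];Rt=R.from_euler("xyz",d["r"]).as_matrix()
for h in(.020,.022,.024):
  for n,u,v in(("near",398,357),("far",398,467),("L",331,410),("R",467,410),("knob",398,410)):
    print(h,n,(Rt.T@(px2w("wrist",u/s,v/s,T[2]+h,pose)-T)*1e3).round(1))
```

```text
0.02 near [  0.7 -21.  -20. ]
0.02 far [  0.8  20.8 -20. ]
0.02 L [-20.4  -2.2 -20. ]
0.02 R [ 22.6  -2.1 -20. ]
0.02 knob [  0.7  -2.4 -20. ]
0.022 near [  0.7 -22.  -22. ]
0.022 far [  0.8  19.2 -22. ]
0.022 L [-20.1  -3.4 -22. ]
0.022 R [ 22.2  -3.4 -22. ]
0.022 knob [  0.7  -3.7 -22. ]
0.024 near [  0.7 -22.9 -24. ]
0.024 far [  0.8  17.5 -24. ]
0.024 L [-19.7  -4.7 -24. ]
0.024 R [ 21.9  -4.6 -24. ]
0.024 knob [  0.7  -5.  -24. ]
```

Request:
carry_out:
  deltas:
    - [0.03,0,0,-0.02,0]
    - [0.03,0,0,-0.035,0]
    - [0.03,0,0,-0.035,0]
    - [0.03,0,0,-0.025,0]
    - [0.03,0,0,-0.015,0]

```text
clock: 25.65
tool_pos: [0.4615, -0.2096, 0.0634]
tcp_rot: [-3.14, -0.003, 2.091]
force: [-0.0, -0.9, -1.6]
grip_width: 0.0422
```

Request:
carry_out:
  deltas:
    - [0.03,0,0,-0.006,0]
    - [0.03,0,0,-0.003,0]
    - [0.03,0,0,-0.002,0]
    - [0.03,0,0,-0.001,0]
    - [0.03,0,0,0,0]

```text
clock: 26.15
tool_pos: [0.4624, -0.2112, 0.054]
tcp_rot: [3.141, 0.001, 2.09]
force: [-0.5, 0.5, -2.3]
grip_width: 0.0421
```

Request:
carry_out:
  deltas:
    - [0.03,0,0,-0.001,0]
    - [0.03,0,0,-0.001,0]
    - [0.03,0,0,0,0]

```text
clock: 26.45
tool_pos: [0.462, -0.2111, 0.0514]
tcp_rot: [3.142, -0.0, 2.089]
force: [0.2, 0.5, -3.0]
grip_width: 0.042
```

Request:
carry_out:
  deltas:
    - [0.03,0,0,-0.001,0]
    - [0.03,0,0,-0.001,0]
    - [0.03,0,0,0,0]

```text
clock: 26.75
tool_pos: [0.462, -0.211, 0.0492]
tcp_rot: [-3.141, -0.0, 2.089]
force: [-1.3, -0.0, -2.2]
grip_width: 0.0421
```

Request:
carry_out:
  deltas:
    - [0.03,0,0,-0.0006,0]
    - [0.03,0,0,0,0]

```text
clock: 26.95
tool_pos: [0.462, -0.2111, 0.0488]
tcp_rot: [-3.142, -0.0, 2.089]
force: [0.0, 0.6, -3.0]
grip_width: 0.0417
```

Request:
carry_out:
  deltas:
    - [0.03,0,0,-0.0005,0]
    - [0.03,0,0,0,0]

```text
clock: 27.15
tool_pos: [0.4621, -0.2111, 0.0483]
tcp_rot: [3.142, -0.0, 2.09]
force: [-0.4, -0.0, -2.4]
grip_width: 0.042
```

Request:
carry_out:
  deltas:
    - [0.03,0,0,-0.0005,0]
    - [0.03,0,0,0,0]

```text
clock: 27.35
tool_pos: [0.4622, -0.2111, 0.0482]
tcp_rot: [3.141, 0.0, 2.089]
force: [-1.4, 0.6, 3.6]
grip_width: 0.0419
```

Request:
carry_out:
  deltas:
    - [0.03,0,0,-0.0005,0]
    - [0.03,0,0,0,0]

```text
clock: 27.55
tool_pos: [0.4623, -0.2111, 0.0482]
tcp_rot: [3.141, 0.001, 2.09]
force: [-2.2, 1.0, 7.8]
grip_width: 0.0422
```

```bash
python3 avg.py a4
```

```text
27.75 F [-1.73  1.68  8.27] M [0.411 0.444 0.013] p [ 0.4623 -0.2111  0.0482] yaw 2.09
```

Contact came at the expected height (TCP 0.0482, so the foot is on the floor and not on the rim). I'll relax the pressure, open and retreat.

Request:
carry_out:
  deltas:
    - [0.03,0,0,0.0008,0]
    - [0.045,0,0,0,0]
    - [0.055,0,0,0,0]
    - [0.085,0,0,0,0]
    - [0.085,0,0,0,0]

```text
clock: 28.25
tool_pos: [0.4621, -0.2111, 0.048]
tcp_rot: [3.142, -0.0, 2.09]
force: [-0.3, -0.1, 0.7]
grip_width: 0.0808
```

Request:
carry_out:
  deltas:
    - [0.085,0,0,0,0]
    - [0.085,0,0,0.015,0]
    - [0.085,0,0,0.035,0]
    - [0.085,0,0,0.045,0]
    - [0.085,0,0,0.045,0]

```text
clock: 28.75
tool_pos: [0.4616, -0.2108, 0.1894]
tcp_rot: [-3.141, -0.001, 2.089]
force: [0.4, -1.2, 0.6]
grip_width: 0.0853
```

Request:
carry_out:
  deltas:
    - [0.085,-0.01,-0.03,0.02,0]
    - [0.085,-0.01,-0.04,0,0]
    - [0.085,-0.01,-0.04,0,0]
    - [0.085,0,-0.02,0,0]
    - [0.085,0,0,0,0]

```text
clock: 29.25
tool_pos: [0.4314, -0.3435, 0.2078]
tcp_rot: [-3.141, 0.001, 2.086]
force: [1.6, -0.2, 0.2]
grip_width: 0.0851
```

Request:
carry_out:
  deltas:
    - [0.085,0,0,0,0]
    - [0.085,0,0,0,0]
    - [0.085,0,0,0,0]

```text
clock: 29.55
tool_pos: [0.4324, -0.3399, 0.2082]
tcp_rot: [3.141, -0.0, 2.091]
force: [0.3, -0.1, -0.4]
grip_width: 0.0851
```

```bash
python3 shot.py w8
python3 - <<'E'
from h import *
import cv2
a=cv2.resize(robot.grab_frame("top")[:,:,::-1],(800,600),interpolation=cv2.INTER_CUBIC);b=cv2.resize(robot.grab_frame("side")[:,:,::-1],(800,600),interpolation=cv2.INTER_CUBIC)
cv2.imwrite("pics/endtop.png",a);cv2.imwrite("pics/endside.png",b)
# numeric: what changed against the start picture
for n,c,o in(("top",a,"pics/top0.png"),("side",b,"pics/side0.png")):
    d=cv2.GaussianBlur(cv2.absdiff(c,cv2.imread(o)),(7,7),0).max(2);m=(d>28).astype("uint8")
    k,l,st,ce=cv2.connectedComponentsWithStats(m)
    print(n,[(st[j].tolist()) for j in range(1,k) if st[j,4]>60])
# orange knob / cream candle in top picture near the puck
h=cv2.cvtColor(a,cv2.COLOR_BGR2HSV);
m=((h[:,:,0]>8)&(h[:,:,0]<30)&(h[:,:,1]>40)&(h[:,:,2]>60)).astype("uint8");m[:, :480]=0;m[:,570:]=0;m[:310]=0;m[420:]=0
ys,xs=np.nonzero(m);print("cream px",len(xs),xs.mean(),ys.mean(),px2w("top",xs.mean()/1.5625,ys.mean()/1.5625,.07).round(4))
E
```

```text
29.55 [ 0.4324 -0.3399  0.2082] [ 3.1414e+00 -3.0000e-04  2.0910e+00] [ 0.27 -0.05 -0.37] 0.08510302729501537
top [[233, 271, 52, 46, 1130], [368, 307, 42, 43, 889], [536, 319, 264, 281, 37545], [508, 351, 28, 28, 302], [260, 509, 270, 91, 12972], [0, 585, 16, 15, 199], [385, 590, 49, 10, 366]]
side [[7, 0, 26, 9, 130], [63, 0, 53, 33, 981], [79, 0, 135, 149, 7582], [76, 121, 344, 324, 38573], [157, 122, 13, 37, 133], [0, 312, 15, 13, 73], [0, 339, 42, 33, 805]]
cream px 545 526.7706422018349 364.11743119266055 [ 0.4594 -0.2084  0.07  ]
```

```bash
python3 -c "
from cell import robot
print(robot.close_job(),robot.sense()['clock'])"
```

```text
the job is handed in; nothing more can be done
the job is handed in; nothing more can be done
```

The candle is out of the lantern and standing on the charging puck. The lantern stands on the ledge around the closed jar. I handed the job in shortly after 29.6 s on the robot's clock.

- **First try at turning:** at about 8 N, turning 75° did not free the plate, because the jar turned with the lantern and crept about 4 mm. I lifted the lantern, turned it back, re-measured the jar and re-centred over it. At about 5 N the lugs dropped through after about 26°, and the lantern then sank freely to the ledge.
- **Candle on the puck:** it was lowered until contact at the expected height (TCP 0.0482 m), which puts its foot on the puck's floor and not on the rim. It was pressed with about 10 N before release. The force on the tool was near zero after opening and backing off.
- **Last checks:** compared with the start, the top view changed only at the lantern's old place, the jar, the puck and the arm, so the other things look undisturbed. That view puts the candle at (0.459, −0.208), within about 4 mm of where I set it.
- **Not checked:** I had used up the picture views, so I did not look at the final scene by eye. The side-camera comparison was no help, because the arm merged with the changes there.

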